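# Seat the test coupon and hold the loupe in focus over it

### The job

The metal test coupon on the inspection stand has one end propped up on the ejector pin: press it down until it sits flat and level in its pocket, then let go of it. Then pick the hand loupe up by its blue handle and hold it still and level in the air with its lens centred over the black cross on the coupon, the lens at the same height as the orange focus collar on the stand's post. Finish while still holding the loupe there; do not touch the coupon with the loupe, do not shift the collar, and leave the other things on the bench where they are.

Things in the scene. Friction and masses are not known exactly. Their poses are not given: they have to be found in the camera images.
- stand: Grey inspection stand, fixed to the bench: bed 170 x 124 x 16 mm (along its own x from -55 to +115 mm, y from -62 to +62 mm). Origin: on the worktop, below the centre of the pocket; z up. The pocket is 53 x 79 mm (x, y) inside a dark rim 5.5 mm wide and 4 mm high on the bed. A steel post, 10 mm thick, its top 146 mm above the worktop, stands at own x = +90 mm, y = 0, with a foot 26 mm wide.
- pocket (a point): Centre of the pocket's flat floor, 16 mm above the worktop; axes as the stand's.
- eject_pin (a joint): Brass ejector pin, 8 mm thick, coming up through the pocket floor at the stand's x = 0, y = +28 mm. 0: up, 8 mm proud of the floor; 0.008 m: level with the floor. It slides down under about 2.5 N and stays where it is pushed (no spring).
- focus_mark (a point): Middle of the orange focus collar on the post (collar 22 mm across, 12 mm high, with a small pointer towards the pocket and a clamp screw): on the post's axis, at mid height of the collar. It marks the height for the middle of the lens; that height differs from case to case, 72 to 122 mm above the worktop. The collar slides on the post if pushed with more than about 4 N.
- coupon: Loose bare-metal plate, 50 x 76 x 6 mm (own x, y, z), 70 g, lying in the pocket with its +y end propped up by the ejector pin (about 0.13 rad). Origin: centre of its underside; z out of its marked face. Seated, its origin lies on the pocket floor and its top is 22 mm above the worktop, 2 mm above the rim.
- coupon_mark (a point): Black cross on a white spot at the centre of the coupon's top face.
- loupe: Hand loupe, about 80 g, lying flat on the worktop, lens facing up. Black lens ring 66 mm across and 12 mm high round a clear, greyish lens; the straight blue handle runs along own -x from x = -43 to -133 mm. Origin: underside of the ring, below the lens centre; z along the lens axis, up.
- lens_center (a point): Centre of the lens, 6 mm above the loupe's origin.
- loupe_grip (a point): Point to grip on the handle's axis, at the loupe's x = -85 mm, 17 mm above the worktop as it lies. The handle is 16 mm wide (own y) and 18 mm high (8 to 26 mm above the worktop); grip it across its width. The loupe's centre of mass lies about 22 mm from this point towards the lens.
- wash_bottle: White wash bottle, 77 mm across, 202 mm high; bystander. Origin: centre of its underside.
- tip_box: Blue pipette-tip box with clear lid, 77 x 122 x 70 mm; bystander. Origin: centre of its underside.
- tube_50: Lying clear tube with blue cap, 35 x 115 mm; bystander. Origin: at its underside.
- petri_2: Clear closed petri dish, 92 mm across, 15 mm high; bystander. Origin: centre of its underside.
- timer: White bench timer, 58 x 62 x 16 mm; bystander. Origin: centre of its underside.
Things that resemble listed ones, but are neither listed nor needed, are in the scene too. Of the things that look like the coupon, the largest one is meant.

How it is judged:
On the way, in this order (a step that is already met when the one before it is completed fails the run):
1. the coupon sits flat in its pocket, the ejector pin pressed home, and nothing of the robot touches it (angle between the z axis of coupon and the z axis of stand, either way round below 0.035 rad and z of coupon in the frame of pocket between -0.002 and 0.002 m and horizontal distance between coupon and pocket below 0.006 m and value of joint eject_pin above 0.006 m and contact force between each of the arm, the fingers and coupon below 0.1 N), for 0.2 s.
2. the loupe is held by the fingers, lifted clear of the worktop (contact force between the fingers and loupe above 1 N and height (world z) of lens_center above 0.04 m), for 0.2 s.
At the end, for the whole second after the job is handed in: The coupon sits level in its pocket (within 2 degrees and 2 mm) with the pin down, and the fingers hold the loupe in the air: lens centre within 12 mm sideways of the coupon's cross and within 7 mm of the collar's mid height, level within 0.10 rad, still, touching neither stand nor coupon (angle between the z axis of coupon and the z axis of stand, either way round below 0.035 rad and z of coupon in the frame of pocket between -0.002 and 0.002 m and horizontal distance between coupon and pocket below 0.006 m and contact force between the fingers and loupe above 1 N and horizontal distance between lens_center and coupon_mark below 0.012 m and z of lens_center in the frame of focus_mark between -0.007 and 0.007 m and angle between the z axis of loupe and the z axis of stand, either way round below 0.1 rad and linear speed of loupe below 0.02 m/s and contact force between loupe and stand below 0.2 N and contact force between loupe and coupon below 0.2 N and value of joint eject_pin above 0.006 m); the arm keeps its last pose, push and grip.
It fails at once if the loupe strikes the coupon (contact force between loupe and coupon above 1 N).
It fails at once if the focus collar is shifted by more than 4 mm (distance of focus_mark from where it was at the start of the episode above 0.004 m).
It fails at once if a bystander is moved by more than 30 mm (distance of any of wash_bottle, tip_box, tube_50, petri_2, timer from where it was at the start of the episode above 0.03 m).
It also fails if it takes over 45 s, if anything falls off the work surface, if the arm or the gripper's body presses on something with over 40 N, if the wrist force passes 120 N, or if a joint passes its speed limit or range.

### The arm

A 7-joint arm with a two-finger parallel gripper is mounted at the origin on a cart in front of the work surface, level with it; the furniture and walls round the work are solid. World frame = base frame: x ahead of the robot, y to its left, z up, the work surface at z = 0. Lengths are in m, angles in rad, forces in N, time in s.
With the tool pointing down it reaches from about 0.4 to 0.85 m from the base axis. Payload 10.4 kg.
Tool frame: the origin (TCP) lies on the centre line of the jaws, within the pads' length; the fingertips stand 11 mm ahead of it and the grasp point (between the pads) lies 8 mm behind it (tip_reach is the distance from the TCP to the fingertips, in m); z points along the fingers, y is the line along which they close (so a half turn about z gives the same grasp; the last joint's range is limited). The gripper opens to 85 mm and grips with 20 to 120 N. Pads are 22 mm wide; open, the fingers measure 114 mm over their backs; the gripper's body (76 mm by 85 mm) begins 54 mm behind the grasp point. The pads swing forward as they close: fully open they stand 13 mm farther back than shut.
Start: joints at [1.204, 0.332, -0.065, 1.46, 0.022, 1.35, -0.088], TCP at [0.211, -0.588, 0.242] pointing down, gripper open.
Joint ranges: [-2.6, 2.6], [-0.5, 2.12], [-1.47, 1.34], [0.16, 2.42], [-1.27, 4.41], [0.06, 2.06], [-2.6, 2.6]. Speed limits (rad/s): [2.22, 2.22, 2.79, 2.79, 3.14, 3.14, 3.14].

### API

Orientations are given as a unit quaternion [x, y, z, w].
In Python, from workcell import get_obs, camera, hand_in, tip_reach gives the robot as it stands. The module is installed in compiled form; this text tells all that it offers.
- The arm moves only by the tool move_arm, never from a script. Its argument "plan" is a list of rows, each an object with "delta_pos": the shift along the tool's x, y, z in a scale on which 1.0 is 0.8 m, a list of three; "turn": the turn, a rotation vector about the tool's x, y, z in fractions of the full range, 1 being pi rad, a list of three; "fingers": the closure, from 0 (fully open) to 1 (shut). A call has 1 to 12 rows; each row is the pose to reach, as a shift and turn from the pose commanded when the call began, along the tool's axes at that moment; what a row does not reach only later rows make up. A row lasts 1/8 s, in which the tool goes at most 62.5 mm and 10.7 degrees, less where a joint would pass 70% of its speed; a pose out of reach is approached as far as the arm can. Shift and turn numbers lie between -1 and 1, and a call with a number outside is refused. A call with a gripper value outside its range is refused whole. The fingers move at their own pace and stop on an object; "force" is the grip in N (left out, the last holds). Time passes only in rows, so rows that repeat a pose let the fingers close. It gives the time, the measured TCP pose, the force, the opening and the grip force at its end, in the units of the state.
- get_obs(): the state, without advancing time (a new reading comes with each control period).
- camera(name): name is "scene" or "top" or "wrist"; returns a dict with "color" (420x560x3 uint8, red, green, blue), "range_z" (420x560 float32, m along the optical axis (not along the pixel's ray), 0 where there is no reading), "fx", "fy", "cx", "cy" (pixels), "R" (3x3) and "t" (3): a world point X has camera coordinates R X + t; the wrist camera has in their place "tool_from_camera" (4x4, takes a point from camera to tool coordinates, whose origin is the TCP and whose axes are the flange's). Camera axes: x right, y down, z forward; pixel columns grow to the right and rows downward; lengths in m; the calibration is good to about 2 mm. A picture is of the moment at which its call begins: read the wrist's pose just before it.
- hand_in(): hands the job in; it is judged then, once.
The state is a dict: "clock": time; "joint_pos": joint angles; "joint_velocities": joint speeds; "tau": joint torques, N m; "position": TCP position; "ee_rot": TCP orientation; "ft_force": force on the tool from outside, world axes, zero at the start; "torque": the same for the moment, N m; "grip_width": opening from 0.0 (shut) to 1.0 (fully open); "grasp_force": force on a finger pad.
Only numpy, scipy, OpenCV 4.12 (cv2) and the standard library are available. Lean on these libraries where they do the work, as an engineer would, in place of code of your own. Each camera call takes 0.05 s, during which the arm holds its last target. There are 200 camera calls.

## Working session

There is one attempt and no reset: what is moved stays moved. The work goes in short steps, Python scripts to look and compute and a tool call to move; the robot and the scene stay as the last step left them, time stands still between calls to the robot, and variables do not carry over. Pictures are saved under pics/ and viewed, at most 10 in all, crops included, and the job is handed in when it is done.

Besides the shell and the picture viewer there is one more tool, called after "Request:" as name(argument=value, ...), one argument or row to a line, values as JSON. move_arm: Moves the arm, as the interface text tells. Its arguments: {"type":"object","properties":{"plan":{"type":"array","items":{"type":"object","properties":{"delta_pos":{"type":"array","items":{"type":"number"}},"turn":{"type":"array","items":{"type":"number"}},"fingers":{"type":"number"}}}},"force":{"type":"number"}},"required":["plan"]}

```bash
mkdir -p pics && cat > h.py <<'E'
import numpy as np, cv2
from workcell import get_obs, camera, hand_in, tip_reach
def save(n,c): cv2.imwrite(f"pics/{n}.png",c["color"][:,:,::-1])
def cloud(c):
    z=c["range_z"]; v,u=np.mgrid[0:z.shape[0],0:z.shape[1]]
    P=np.stack([(u-c["cx"])/c["fx"]*z,(v-c["cy"])/c["fy"]*z,z],-1)
    W=(P-c["t"])@c["R"]; W[z==0]=np.nan
    return W
def ray(c,u,v,h):
    d=np.array([(u-c["cx"])/c["fx"],(v-c["cy"])/c["fy"],1])@c["R"]; o=-np.asarray(c["t"])@c["R"]
    return o+d*(h-o[2])/d[2]
E
python3 - <<'E'
from h import *
import pickle
for n in("scene","top"):
    c=camera(n); save(n,c); pickle.dump(c,open(n+".pkl","wb")); print(n,-np.asarray(c["t"])@c["R"],c["fx"])
print(get_obs(),tip_reach)
E
```

```text
scene [-0.28912768  0.5262799   1.10929537] 441.7007972304142
top [ 0.36455029 -0.05663645  1.5260117 ] 472.05641502224347
{'clock': 0.1, 'joint_pos': array([ 1.20436693,  0.33280612, -0.06468657,  1.46083086,  0.02164536,
        1.34991446, -0.08845994]), 'joint_velocities': array([ 0.0005832 , -0.00290013,  0.00076302, -0.00110926,  0.0014477 ,
        0.00075669, -0.00097005]), 'tau': array([ 1.32797504e-03, -6.26750350e+01,  4.88221971e-02, -3.92425597e+01,
        1.61478692e-02,  7.05794926e-03,  6.70161876e-05]), 'position': array([ 0.21055505, -0.58813203,  0.2416097 ]), 'ee_rot': array([ 9.85254042e-01,  1.71096682e-01, -1.59475600e-04, -6.10773952e-04]), 'ft_force': array([ 0.10995242,  0.48847455, -0.78958783]), 'torque': array([-0.03763468, -0.02330658, -0.02331962]), 'grasp_force': 0.0, 'grip_width': 0.9955769219571894} 0.011
```

View pics/top.png

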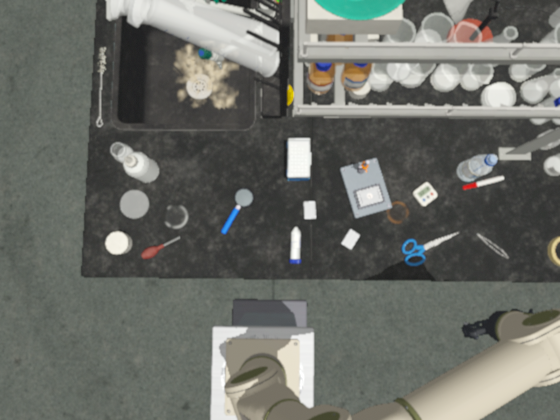

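View pics/scene.png

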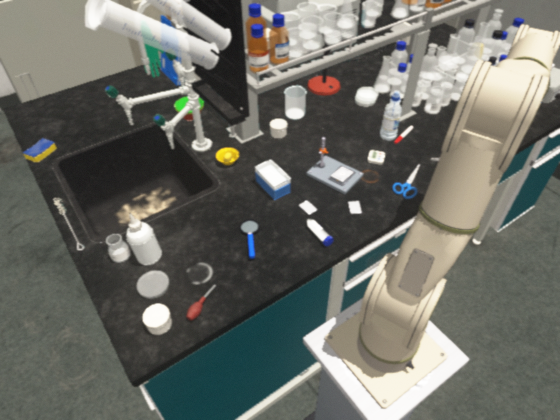

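The top view shows the stand with the coupon at about (370,195), the post and collar at (363,168), and the loupe lens at (244,197) with its blue handle running to (229,228). Next I'll measure these.

```bash
python3 - <<'E'
from h import *
import pickle
t=pickle.load(open("top.pkl","rb")); s=pickle.load(open("scene.pkl","rb"))
a=cv2.resize(t["color"][145:225,330:410],(560,560),interpolation=cv2.INTER_CUBIC)
b=cv2.resize(s["color"][130:200,295:375],(640,560),interpolation=cv2.INTER_CUBIC)[:, 0:]
b=cv2.resize(b,(240*2,420)); a=cv2.resize(a,(320,320)); 
im=np.zeros((420,800,3),np.uint8); im[:320,:320]=a; im[:,320:]=b
cv2.imwrite("pics/crop.png",im[:,:,::-1])
for n,c in(("top",t),("scene",s)):
    hsv=cv2.cvtColor(c["color"],cv2.COLOR_RGB2HSV); W=cloud(c)
    H,S,V=cv2.split(hsv)
    m=((H>103)&(H<125)&(S>150)&(V>80)).astype(np.uint8)
    k,l,st,ce=cv2.connectedComponentsWithStats(m)
    for i in range(1,k):
        if st[i,4]>25:
            p=W[l==i]; p=p[~np.isnan(p[:,0])]
            if len(p): print(n,"blue",ce[i].round(1),st[i,4],np.median(p,0).round(3), p.min(0).round(3),p.max(0).round(3))
    m=((H>4)&(H<16)&(S>150)&(V>120)).astype(np.uint8)
    k,l,st,ce=cv2.connectedComponentsWithStats(m)
    for i in range(1,k):
        if st[i,4]>4:
            p=W[l==i]; p=p[~np.isnan(p[:,0])]
            if len(p): print(n,"orange",ce[i].round(1),st[i,4],np.median(p,0).round(3),p.min(0).round(3),p.max(0).round(3))
# bed: grey points with z 12..19mm in top view
W=cloud(t); sub=np.zeros(W.shape[:2],bool); sub[150:222,335:395]=1
print(np.nanmedian(W[240:260,320:400,2]))
m=(sub&(W[...,2]>0.009)&(W[...,2]<0.05)).astype(np.uint8)
cs,_=cv2.findContours(m,cv2.RETR_EXTERNAL,cv2.CHAIN_APPROX_NONE); c0=max(cs,key=cv2.contourArea)
r=cv2.minAreaRect(c0); print(r); print([ray(t,*q,0.016).round(4) for q in cv2.boxPoints(r)])
E
```

```text
top blue [322.9  66.2] 67 [ 0.785 -0.143  0.536] [ 0.781 -0.156  0.519] [ 0.791 -0.13   0.542]
top blue [557.2 101.5] 26 [ 0.844 -0.878  0.151] [ 0.837 -0.884  0.132] [ 0.854 -0.872  0.159]
top blue [229.2 220.9] 173 [0.484 0.112 0.024] [ 0.446  0.083 -0.008] [0.529 0.14  0.034]
top orange [474.7  21.7] 33 [ 1.165 -0.698  0.019] [ 1.156 -0.711  0.015] [ 1.171 -0.67   0.026]
top orange [483.9  31.1] 19 [ 1.127 -0.724  0.022] [ 1.093 -0.731  0.016] [ 1.14  -0.683  0.101]
top orange [487.2  36.1] 20 [ 1.113 -0.736  0.022] [ 1.101 -0.744  0.012] [ 1.119 -0.719  0.026]
top orange [350.3  37.7] 6 [ 0.858 -0.205  0.522] [ 0.854 -0.207  0.519] [ 0.86  -0.202  0.524]
top orange [322.5  84. ] 6 [ 0.769 -0.148  0.47 ] [ 0.769 -0.153  0.467] [ 0.77  -0.142  0.473]
scene blue [254.5   9.7] 121 [ 0.862 -0.18   0.556] [ 0.851 -0.203  0.536] [ 0.891 -0.166  0.565]
scene blue [277.9  19.8] 102 [ 0.796 -0.219  0.538] [ 0.786 -0.239  0.52 ] [ 0.821 -0.206  0.546]
scene blue [165.3  20.4] 47 [ 1.643 -0.18   0.249] [ 1.586 -0.196  0.237] [ 1.69  -0.177  0.258]
scene blue [517.9  21.3] 54 [ 0.774 -1.579  
[... 1575 characters left out ...]
-0.237  0.409] [ 0.805 -0.193  0.466]
scene orange [258.   68.7] 29 [ 0.775 -0.129  0.416] [ 0.763 -0.155  0.411] [ 0.791 -0.113  0.42 ]
scene orange [331.3  83.8] 6 [ 1.069 -0.702  0.021] [ 1.054 -0.709  0.018] [ 1.08  -0.686  0.025]
scene orange [317.8  90.4] 5 [ 1.065 -0.618  0.019] [ 1.063 -0.623  0.014] [ 1.069 -0.616  0.021]
scene orange [324.  150.4] 23 [ 0.649 -0.31   0.091] [ 0.632 -0.398 -0.004] [ 0.741 -0.299  0.098]
-0.0002285415028872432
((365.7108154296875, 187.93515014648438), (52.78841781616211, 38.74581527709961), 72.89727020263672)
[array([ 0.6602, -0.2421,  0.016 ]), array([ 0.6991, -0.3625,  0.016 ]), array([ 0.5346, -0.4104,  0.016 ]), array([ 0.4965, -0.2914,  0.016 ])]
```

View pics/crop.png

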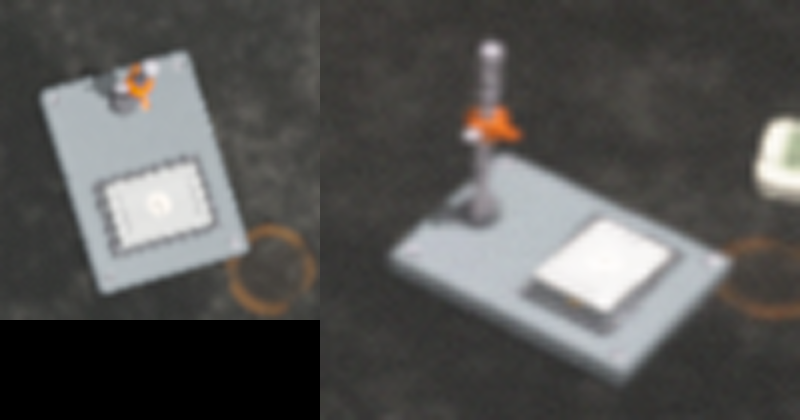

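The crop shows the stand turned about 17°, with the pin end of the coupon on the left (towards +y) and the collar on the post. I'll move over it and look with the wrist camera.

The manual's scale: shifts go in shares of 0.8 m and turns go in shares of pi rad. Converting my numbers, 0.423 m is 0.5288, -0.04 m is -0.05, 0.045 rad is 0.0143.

Request:
move_arm(
  plan=[
    {"delta_pos": [0.075,-0.025,-0.0125],"turn": [0,0,0.0143],"fingers": 1},
    {"delta_pos": [0.15,-0.05,-0.025],"turn": [0,0,0.0143],"fingers": 1},
    {"delta_pos": [0.2125,-0.0725,-0.0375],"turn": [0,0,0.0143],"fingers": 1},
    {"delta_pos": [0.275,-0.0938,-0.05],"turn": [0,0,0.0143],"fingers": 1},
    {"delta_pos": [0.3375,-0.115,-0.05],"turn": [0,0,0.0143],"fingers": 1},
    {"delta_pos": [0.4,-0.1363,-0.05],"turn": [0,0,0.0143],"fingers": 1},
    {"delta_pos": [0.4625,-0.1575,-0.05],"turn": [0,0,0.0143],"fingers": 1},
    {"delta_pos": [0.5,-0.17,-0.05],"turn": [0,0,0.0143],"fingers": 1},
    {"delta_pos": [0.5288,-0.18,-0.05],"turn": [0,0,0.0143],"fingers": 1},
    {"delta_pos": [0.5288,-0.18,-0.05],"turn": [0,0,0.0143],"fingers": 1},
    {"delta_pos": [0.5288,-0.18,-0.05],"turn": [0,0,0.0143],"fingers": 1},
  ],
)

```text
clock: 1.48
position: [0.5597, -0.3111, 0.282]
ee_rot: [0.989, 0.148, -0.0, 0.0]
ft_force: [0.4, -0.1, -0.6]
grip_width: 0.001
grasp_force: 0.0
```

```bash
cat >> h.py <<'E'
from scipy.spatial.transform import Rotation as Ro
def wcam():
    o=get_obs(); c=camera("wrist"); T=np.array(c["tool_from_camera"]); Rt=Ro.from_quat(o["ee_rot"]).as_matrix()
    Rw=Rt@T[:3,:3]; p=o["position"]+Rt@T[:3,3]
    c["R"]=Rw.T; c["t"]=-Rw.T@p
    return o,c
def delta(o,target): return Ro.from_quat(o["ee_rot"]).inv().apply(np.asarray(target)-o["position"])
E
python3 - <<'E'
from h import *
import pickle
o,c=wcam(); save("w1",c); pickle.dump((o,c),open("w1.pkl","wb"))
print(o,c["tool_from_camera"],c["fx"])
E
```

```text
{'clock': 1.475, 'joint_pos': array([ 0.65269894,  0.36696844, -0.2926394 ,  1.34237076,  0.10506294,
        1.44791184, -0.90728191]), 'joint_velocities': array([ 1.40598086e-02, -5.23212373e-03,  5.80356520e-03,  2.08368491e-03,
       -2.10454197e-03, -4.01616709e-05, -3.12569279e-03]), 'tau': array([-1.51129548e+00, -6.41770077e+01, -4.07640383e+00, -3.96433067e+01,
       -1.10601503e-01, -2.16805766e-02, -2.40474200e-02]), 'position': array([ 0.55971938, -0.31106999,  0.28199145]), 'ee_rot': array([ 9.88923022e-01,  1.48428641e-01, -4.33012167e-04,  8.27633706e-05]), 'ft_force': array([ 0.43203122, -0.06222523, -0.56386438]), 'torque': array([-0.01106803, -0.03205779,  0.0031723 ]), 'grasp_force': 0.0, 'grip_width': 0.0009535068219601351} [[-4.87378416e-04 -9.64555209e-01 -2.63880678e-01  6.56280304e-02]
 [ 9.99999835e-01 -5.50518528e-04  1.65329187e-04 -3.41376782e-04]
 [-3.04740330e-04 -2.63880553e-01  9.64555318e-01 -1.31850786e-01]
 [ 0.00000000e+00  0.00000000e+00  0.00000000e+00  1.00000000e+00]] 302.36057523400916
```

View pics/w1.png

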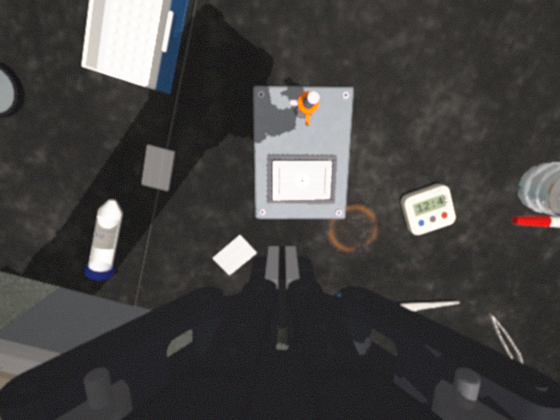

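The wrist view shows the stand square to the image: bed corners at about (253,88) and (347,218), coupon centre (302,181), collar (308,103). I'll work out the precise positions.

```bash
python3 - <<'E'
from h import *
import pickle
o,c=pickle.load(open("w1.pkl","rb")); W=cloud(c)
sub=np.zeros(W.shape[:2],bool); sub[80:230,240:370]=1
z=W[...,2]; print("bench z",np.nanmedian(z[240:290,130:200]))
m=(sub&(z>0.011)&(z<0.02)); P=W[m]; r=cv2.minAreaRect(P[:,:2].astype(np.float32)); print("bed",len(P),np.median(P[:,2]),r)
# rim/pocket via dark ring
g=cv2.cvtColor(c["color"],cv2.COLOR_RGB2GRAY)
b=((g>185)).astype(np.uint8); b[~sub]=0; b[:150]=0
cs,_=cv2.findContours(b,cv2.RETR_EXTERNAL,cv2.CHAIN_APPROX_NONE); q=max(cs,key=cv2.contourArea)
r=cv2.minAreaRect(q); M=ray(c,*r[0],0.026); print("coupon",r,M)
cp=np.zeros_like(b); cv2.drawContours(cp,[q],-1,1,-1); P=W[cv2.erode(cp,np.ones((3,3)))>0]
A=np.c_[P[:,:2],np.ones(len(P))]; print("coupon plane",np.linalg.lstsq(A,P[:,2],rcond=None)[0],P[:,2].min(),P[:,2].max())
hsv=cv2.cvtColor(c["color"],cv2.COLOR_RGB2HSV); H,S,V=cv2.split(hsv)
om=((H>4)&(H<18)&(S>150)&(V>100)); om[:85]=0; om[140:]=0
P=W[om]; print("collar wrist",om.sum(),np.percentile(P,[5,25,50,75,95],axis=0).round(4))
s=pickle.load(open("scene.pkl","rb")); W=cloud(s); H,S,V=cv2.split(cv2.cvtColor(s["color"],cv2.COLOR_RGB2HSV))
om=((H>4)&(H<18)&(S>110)&(V>100)); om[:140]=0; om[160:]=0; om[:,:310]=0;om[:,335:]=0
v,u=np.where(om); print("scene collar",[(a,b_,W[b_,a].round(3).tolist()) for a,b_ in zip(u,v)])
E
```

```text
bench z -0.0008992450618460118
bed 9243 0.0161122224304989 ((0.5972035527229309, -0.32599392533302307), (0.1689523160457611, 0.12418420612812042), 16.836380004882812)
coupon ((301.5, 183.5), (67.0, 91.0), 90.0) [ 0.56356224 -0.33651321  0.026     ]
 ** On entry to DLASCL parameter number  4 had an illegal value
 ** On entry to DLASCL parameter number  4 had an illegal valueTraceback (most recent call last):
  File "<stdin>", line 13, in <module>
    x, resids, rank, s = _umath_linalg.lstsq(a, b, rcond,
                         ~~~~~~~~~~~~~~~~~~~^^^^^^^^^^^^^
                                             signature=signature)
                                             ^^^^^^^^^^^^^^^^^^^^
    raise LinAlgError("SVD did not converge in Linear Least Squares")
numpy.linalg.LinAlgError: SVD did not converge in Linear Least Squares
```

```bash
python3 - <<'E'
from h import *
import pickle
o,c=pickle.load(open("w1.pkl","rb"))
y=np.radians(16.84); ex=np.array([np.cos(y),np.sin(y)]); post=np.array([.5972,-.3260])+.06*ex; print("post",post)
s=pickle.load(open("scene.pkl","rb"))
for n,c,box in(("wrist",c,(85,140,285,340)),("scene",s,(140,160,310,335))):
    W=cloud(c);H,S,V=cv2.split(cv2.cvtColor(c["color"],cv2.COLOR_RGB2HSV))
    om=((H>4)&(H<18)&(S>110)&(V>90)); k=np.zeros_like(om); k[box[0]:box[1],box[2]:box[3]]=1; om&=k
    v,u=np.where(om); P=W[om]; d=np.linalg.norm(P[:,:2]-post,axis=1)
    ok=d<.016; print(n,om.sum(),ok.sum(),np.sort(P[ok,2]).round(4)[::max(1,ok.sum()//12)])
    if n=="scene":
        # rays at post axis column: z where ray meets the vertical cylinder front
        for a,b in zip(u,v):
            for_=[ (np.linalg.norm(ray(c,a,b,h)[:2]-post),h) for h in np.arange(.06,.14,.001)]
            hs=[h for dd,h in for_ if dd<.011]
            if hs: print((int(a),int(b)),W[b,a].round(3),round(min(hs),3),round(max(hs),3))
E
```

```text
post [ 0.65462705 -0.308618  ]
wrist 184 162 [0.0158 0.0857 0.0913 0.0942 0.0951 0.0956 0.0958 0.0961 0.0964 0.0966
 0.0968 0.0971 0.0977]
scene 38 22 [0.0847 0.0861 0.0871 0.0899 0.0901 0.0911 0.0911 0.0937 0.094  0.0942
 0.0942 0.0942 0.0943 0.0946 0.0957 0.0965 0.0966 0.0967 0.0969 0.0979
 0.0989 0.1043]
(320, 148) [ 0.66  -0.302  0.099] 0.094 0.104
(321, 148) [ 0.653 -0.3    0.104] 0.092 0.106
(324, 148) [ 0.656 -0.318  0.094] 0.093 0.107
(325, 148) [ 0.741 -0.398  0.001] 0.096 0.104
(320, 149) [ 0.657 -0.299  0.098] 0.089 0.099
(321, 149) [ 0.656 -0.303  0.097] 0.087 0.102
(324, 149) [ 0.649 -0.312  0.097] 0.088 0.102
(325, 149) [ 0.736 -0.394  0.001] 0.092 0.1
(320, 150) [ 0.656 -0.299  0.094] 0.084 0.095
(321, 150) [ 0.653 -0.302  0.094] 0.082 0.097
(322, 150) [ 0.649 -0.302  0.097] 0.082 0.098
(323, 150) [ 0.652 -0.31   0.091] 0.082 0.099
(324, 150) [ 0.647 -0.31   0.094] 0.084 0.098
(325, 150) [ 0.73  -0.389  0.002] 0.088 0.095
(321, 151) [ 0.649 -0.298  0.094] 0.077 0.093
(322, 151) [ 0.646 -0.3    0.096] 0.077 0.094
(323, 151) [ 0.649 -0.307  0.09 ] 0.078 0.094
(324, 151) [ 0.641 -0.305  0.097] 0.079 0.093
(325, 151) [ 0.641 -0.31   0.094] 0.083 0.089
(322, 152) [ 0.646 -0.3    0.091] 0.072 0.089
(323, 152) [ 0.647 -0.306  0.087] 0.073 0.089
(324, 152) [ 0.647 -0.311  0.085] 0.075 0.088
(325, 152) [ 0.638 -0.308  0.093] 0.079 0.084
(323, 153) [ 0.644 -0.303  0.086] 0.068 0.085
(324, 153) [ 0.721 -0.378 -0.002] 0.07 0.083
(325, 153) [ 0.718 -0.38  -0.   ] 0.075 0.079
```

Scaled: 0.243 m is 0.3038, 0.239 m is 0.2988.

Request:
move_arm(
  plan=[
    {"delta_pos": [0.0019,-0.0013,0.075],"fingers": 1},
    {"delta_pos": [0.0019,-0.0013,0.15],"fingers": 1},
    {"delta_pos": [0.0019,-0.0013,0.2125],"fingers": 1},
    {"delta_pos": [0.0019,-0.0013,0.2563],"fingers": 1},
    {"delta_pos": [0.0019,-0.0013,0.275],"fingers": 1},
    {"delta_pos": [0.0019,-0.0013,0.285],"fingers": 1},
    {"delta_pos": [0.0019,-0.0013,0.2925],"fingers": 1},
    {"delta_pos": [0.0019,-0.0013,0.2988],"fingers": 1},
    {"delta_pos": [0.0019,-0.0013,0.3038],"fingers": 1},
  ],
)

```text
validation failed for argument at $.pl...
```

Scaled: 0.243 m is 0.3038, 0.239 m is 0.2988.

Request:
move_arm(
  plan=[
    {"delta_pos": [0.0019,-0.0013,0.075],"turn": [0,0,0],"fingers": 1},
    {"delta_pos": [0.0019,-0.0013,0.15],"turn": [0,0,0],"fingers": 1},
    {"delta_pos": [0.0019,-0.0013,0.2125],"turn": [0,0,0],"fingers": 1},
    {"delta_pos": [0.0019,-0.0013,0.2563],"turn": [0,0,0],"fingers": 1},
    {"delta_pos": [0.0019,-0.0013,0.275],"turn": [0,0,0],"fingers": 1},
    {"delta_pos": [0.0019,-0.0013,0.285],"turn": [0,0,0],"fingers": 1},
    {"delta_pos": [0.0019,-0.0013,0.2925],"turn": [0,0,0],"fingers": 1},
    {"delta_pos": [0.0019,-0.0013,0.2988],"turn": [0,0,0],"fingers": 1},
    {"delta_pos": [0.0019,-0.0013,0.3038],"turn": [0,0,0],"fingers": 1},
  ],
)

```text
clock: 2.65
position: [0.562, -0.309, 0.0398]
ee_rot: [0.989, 0.149, 0.0, 0.0]
ft_force: [-1.0, 2.0, 2.1]
grip_width: -0.004
grasp_force: 0.9
```

Scaled: 0.0075 m is 0.0094, 0.004 m is 0.005.

Request:
move_arm(
  plan=[
    {"delta_pos": [0,0.0013,0.0025],"turn": [0,0,0],"fingers": 1},
    {"delta_pos": [0,0.0013,0.005],"turn": [0,0,0],"fingers": 1},
    {"delta_pos": [0,0.0013,0.0075],"turn": [0,0,0],"fingers": 1},
    {"delta_pos": [0,0.0013,0.0094],"turn": [0,0,0],"fingers": 1},
    {"delta_pos": [0,0.0013,0.0094],"turn": [0,0,0],"fingers": 1},
  ],
)

```text
clock: 3.28
position: [0.5621, -0.3097, 0.0332]
ee_rot: [0.989, 0.149, 0.0, 0.0]
ft_force: [-4.9, 3.8, 13.7]
grip_width: 0.001
grasp_force: 6.8
```

Scaled: 0.001 m is 0.0013.

Request:
move_arm(
  plan=[
    {"delta_pos": [0,0,0.0013],"turn": [0,0,0],"fingers": 1},
    {"delta_pos": [0,0,0.0013],"turn": [0,0,0],"fingers": 1},
  ],
)

```text
clock: 3.52
position: [0.5621, -0.3097, 0.0331]
ee_rot: [0.989, 0.149, 0.0, 0.0]
ft_force: [-8.7, 5.7, 21.8]
grip_width: 0.001
grasp_force: 11.2
```

Scaled: -0.16 m is -0.2, -0.1 m is -0.125.

Request:
move_arm(
  plan=[
    {"delta_pos": [0,0,-0.0125],"turn": [0,0,0],"fingers": 1},
    {"delta_pos": [0,0,-0.05],"turn": [0,0,0],"fingers": 1},
    {"delta_pos": [-0.0375,0,-0.125],"turn": [0,0,0],"fingers": 1},
    {"delta_pos": [-0.075,0,-0.2],"turn": [0,0,0],"fingers": 1},
    {"delta_pos": [-0.075,0,-0.2],"turn": [0,0,0],"fingers": 1},
    {"delta_pos": [-0.075,0,-0.2],"turn": [0,0,0],"fingers": 1},
  ],
)

```text
clock: 4.28
position: [0.5045, -0.328, 0.1913]
ee_rot: [0.989, 0.148, 0.0, 0.001]
ft_force: [-0.1, -0.1, -0.2]
grip_width: 0.002
grasp_force: 0.0
```

```bash
python3 - <<'E'
from h import *
import pickle
o,c=wcam(); pickle.dump((o,c),open("w2.pkl","wb")); W=cloud(c); print(o["position"],o["ft_force"])
y=np.radians(16.84); ex=np.array([np.cos(y),np.sin(y)]); ey=np.array([-ex[1],ex[0]]); pk=np.array([.5685,-.3347])
L=np.dstack([(W[...,:2]-pk)@ex,(W[...,:2]-pk)@ey,W[...,2]]).reshape(-1,3)
for n,(xa,xb,ya,yb) in dict(coupon=(-.022,.022,-.034,.034),bed=(-.05,.08,-.058,-.05)).items():
    P=L[(L[:,0]>xa)&(L[:,0]<xb)&(L[:,1]>ya)&(L[:,1]<yb)&(L[:,2]>.005)&(L[:,2]<.035)]
    A=np.c_[P[:,:2],np.ones(len(P))]; print(n,len(P),np.linalg.lstsq(A,P[:,2],rcond=None)[0].round(4))
g=np.hypot(L[:,0]-.09,L[:,1]); P=L[(g<.012)&(g>.007)&(L[:,2]>.06)&(L[:,2]<.13)]; print("collar z",np.percentile(P[:,2],[2,10,50,75,90,98]).round(4))
u=c["color"]; save("w2",c)
E
```

```text
[ 0.50445564 -0.32796858  0.19131408] [-0.10784502 -0.11983817 -0.18876631]
coupon 3307 [-0.      0.0008  0.0222]
bed 1155 [-0.0016 -0.008   0.0158]
collar z [0.0867 0.0891 0.0958 0.0965 0.097  0.0977]
```

View pics/w2.png

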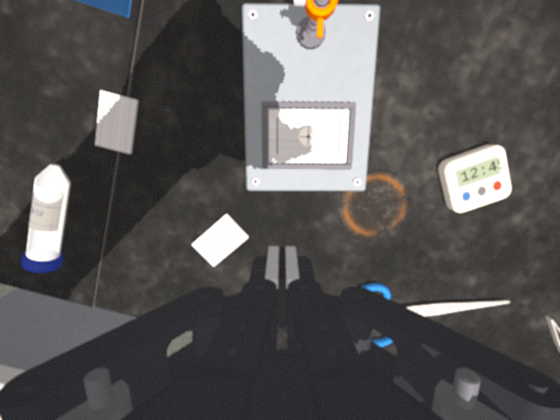

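The coupon now lies flat, with its top at 22 mm and no slope; its cross is at pixel (308,137). The collar's top is at about 96.5 mm. Now to the loupe.

Scaled: -0.454 m is -0.5675, -0.13 m is -0.1625, 0.82 rad is 0.261.

Request:
move_arm(
  plan=[
    {"delta_pos": [0.0063,-0.0375,-0.0375],"turn": [0,0,0.0318],"fingers": 0},
    {"delta_pos": [0.0175,-0.1,-0.0625],"turn": [0,0,0.0637],"fingers": 0},
    {"delta_pos": [0.03,-0.1625,-0.075],"turn": [0,0,0.0955],"fingers": 0},
    {"delta_pos": [0.0413,-0.225,-0.075],"turn": [0,0,0.1273],"fingers": 0},
    {"delta_pos": [0.0525,-0.2875,-0.075],"turn": [0,0,0.1592],"fingers": 0},
    {"delta_pos": [0.0638,-0.35,-0.075],"turn": [0,0,0.191],"fingers": 0},
    {"delta_pos": [0.075,-0.4125,-0.075],"turn": [0,0,0.2228],"fingers": 0},
    {"delta_pos": [0.0863,-0.475,-0.075],"turn": [0,0,0.261],"fingers": 0},
    {"delta_pos": [0.0963,-0.5375,-0.075],"turn": [0,0,0.261],"fingers": 0},
    {"delta_pos": [0.1025,-0.5675,-0.075],"turn": [0,0,0.261],"fingers": 0},
    {"delta_pos": [0.1025,-0.5675,-0.075],"turn": [0,0,0.261],"fingers": 0},
    {"delta_pos": [0.1025,-0.5675,-0.075],"turn": [0,0,0.261],"fingers": 0},
  ],
)

```text
clock: 5.82
position: [0.4491, 0.1298, 0.2498]
ee_rot: [0.966, -0.258, -0.001, 0.0]
ft_force: [0.2, 0.4, 0.4]
grip_width: 1.003
grasp_force: 0.0
```

```bash
python3 - <<'E'
from h import *
import pickle
o,c=pickle.load(open("w2.pkl","rb")); print("mark",ray(c,308,137,.022))
o,c=wcam(); pickle.dump((o,c),open("w3.pkl","wb")); save("w3",c); W=cloud(c)
print(o["position"],o["ee_rot"],o["joint_pos"].round(2))
H,S,V=cv2.split(cv2.cvtColor(c["color"],cv2.COLOR_RGB2HSV))
m=((H>103)&(H<125)&(S>150)&(V>70)).astype(np.uint8)
k,l,st,ce=cv2.connectedComponentsWithStats(m)
for i in range(1,k):
    if st[i,4]>300:
        cs,_=cv2.findContours((l==i).astype(np.uint8),cv2.RETR_EXTERNAL,cv2.CHAIN_APPROX_NONE)
        r=cv2.minAreaRect(cs[0]); B=[ray(c,*q,.022) for q in cv2.boxPoints(r)]; P=W[l==i]
        print(ce[i],st[i],r,np.round(B,4).tolist(),np.nanmedian(P[:,2]),np.nanpercentile(P[:,2],95))
E
```

```text
mark [ 0.56691796 -0.3353823   0.022     ]
[0.44909407 0.12982156 0.24975366] [ 9.66202200e-01 -2.57783637e-01 -8.78150988e-04  3.66631327e-04] [ 0.27  0.01 -0.64  1.82  0.01  1.32 -2.47]
[279.53307393 158.85214008] [272 112  17  78 514] ((280.2493591308594, 150.4716033935547), (77.2527847290039, 15.155179023742676), 88.69805145263672) [[0.5263, 0.0973, 0.022], [0.5181, 0.0823, 0.022], [0.4398, 0.1244, 0.022], [0.4486, 0.1405, 0.022]] 0.024753861514924654 0.026944410339655268
[488.68347339 157.71148459] [470 145  36  21 357] ((488.1348876953125, 157.4316864013672), (13.898274421691895, 35.67825698852539), 68.8387451171875) [[0.3668, -0.0781, 0.022], [0.3616, -0.117, 0.022], [0.3442, -0.1172, 0.022], [0.3494, -0.0779, 0.022]] 0.031367737649852526 0.035242101627625075
```

View pics/w3.png

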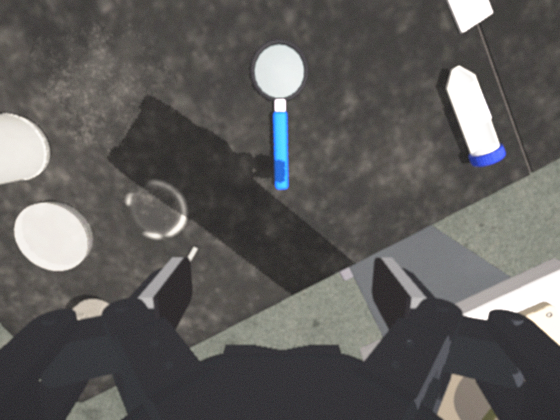

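The loupe ring is at (278,71) and the handle runs down to (281,188). It lies clear of its neighbours and almost aligned with the tool.

Scaled: 0.235 m is 0.2938, 0.22 m is 0.275, -0.02 rad is -0.0064.

Request:
move_arm(
  plan=[
    {"delta_pos": [0.025,0,0.0625],"turn": [0,0,-0.0064],"fingers": 0.4},
    {"delta_pos": [0.0525,-0.0013,0.125],"turn": [0,0,-0.0064],"fingers": 0.4},
    {"delta_pos": [0.0525,-0.0013,0.1875],"turn": [0,0,-0.0064],"fingers": 0.4},
    {"delta_pos": [0.0525,-0.0013,0.2375],"turn": [0,0,-0.0064],"fingers": 0.4},
    {"delta_pos": [0.0525,-0.0013,0.275],"turn": [0,0,-0.0064],"fingers": 0.4},
    {"delta_pos": [0.0525,-0.0013,0.2938],"turn": [0,0,-0.0064],"fingers": 0.4},
    {"delta_pos": [0.0525,-0.0013,0.2938],"turn": [0,0,-0.0064],"fingers": 0.4},
    {"delta_pos": [0.0525,-0.0013,0.2938],"turn": [0,0,-0.0064],"fingers": 0.4},
  ],
)

```text
clock: 6.88
position: [0.487, 0.1105, 0.0169]
ee_rot: [0.969, -0.248, 0.001, -0.0]
ft_force: [0.2, 0.2, -0.8]
grip_width: 0.602
grasp_force: 0.0
```

Request:
move_arm(
  plan=[
    {"delta_pos": [0,0,0],"turn": [0,0,0],"fingers": 0.7},
    {"delta_pos": [0,0,0],"turn": [0,0,0],"fingers": 1},
    {"delta_pos": [0,0,0],"turn": [0,0,0],"fingers": 1},
    {"delta_pos": [0,0,0],"turn": [0,0,0],"fingers": 1},
    {"delta_pos": [0,0,0],"turn": [0,0,0],"fingers": 1},
    {"delta_pos": [0,0,0],"turn": [0,0,0],"fingers": 1},
  ],
  force=70,
)

```text
clock: 7.62
position: [0.4867, 0.1105, 0.0167]
ee_rot: [0.969, -0.248, 0.001, -0.0]
ft_force: [-1.1, -2.1, 7.0]
grip_width: 0.173
grasp_force: 68.6
```

Scaled: -0.16 m is -0.2, -0.14 m is -0.175.

Request:
move_arm(
  plan=[
    {"delta_pos": [0,0,-0.0125],"turn": [0,0,0],"fingers": 1},
    {"delta_pos": [0,0,-0.0375],"turn": [0,0,0],"fingers": 1},
    {"delta_pos": [0,0,-0.075],"turn": [0,0,0],"fingers": 1},
    {"delta_pos": [0,0,-0.125],"turn": [0,0,0],"fingers": 1},
    {"delta_pos": [0,0,-0.175],"turn": [0,0,0],"fingers": 1},
    {"delta_pos": [0,0,-0.2],"turn": [0,0,0],"fingers": 1},
    {"delta_pos": [0,0,-0.2],"turn": [0,0,0],"fingers": 1},
    {"delta_pos": [0,0,-0.2],"turn": [0,0,0],"fingers": 1},
    {"delta_pos": [0,0,-0.2],"turn": [0,0,0],"fingers": 1},
  ],
)

```text
clock: 8.75
position: [0.4855, 0.1103, 0.1746]
ee_rot: [0.969, -0.248, -0.001, 0.0]
ft_force: [-0.3, -0.1, -0.9]
grip_width: 0.171
grasp_force: 68.5
```

```bash
cat > lens.py <<'E'
from h import *
import sys
o,c=wcam(); save(sys.argv[1],c); R=Ro.from_quat(o["ee_rot"])
W=cloud(c); T=R.inv().apply((W-o["position"]).reshape(-1,3)).reshape(W.shape)
print(o["position"],o["ee_rot"].round(4),o["joint_pos"].round(2),o["grasp_force"],o["ft_force"].round(1))
# dark ring + handle points in tool coords near the loupe
H,S,V=cv2.split(cv2.cvtColor(c["color"],cv2.COLOR_RGB2HSV))
near=(T[...,0]>.03)&(T[...,0]<.14)&(abs(T[...,1])<.05)&(abs(T[...,2])<.05)
dk=near&(V<75)
m=dk.astype(np.uint8); cs,_=cv2.findContours(m,cv2.RETR_EXTERNAL,cv2.CHAIN_APPROX_NONE); q=max(cs,key=cv2.contourArea)
P=T[dk]; A=np.c_[P[:,:2],np.ones(len(P))]; k=np.linalg.lstsq(A,P[:,2],rcond=None)[0]
e=cv2.fitEllipse(q); print("ring n",len(P),"plane(tool)",k.round(4),"ellipse",np.round(e[0],1),np.round(e[1],1))
cen=P[:,:2].min(0)/2+P[:,:2].max(0)/2; cc,rr=cv2.minEnclosingCircle(P[:,:2].astype(np.float32)); print("ring centre",cen,cc,rr)
zt=k@[*cc,1]; L=np.array([*cc,zt+.006]); Lw=R.apply(L)+o["position"]; print("lens tool",L.round(4),"world",Lw.round(4))
n=R.apply(np.array([k[0],k[1],-1])); n/=np.linalg.norm(n); print("tilt",np.arccos(n[2]), n)
d=np.array([.568,-.335,.091])-Lw; print("delta tool to goal",R.inv().apply(d).round(4))
E
python3 lens.py w4
```

```text
[0.48546613 0.11033831 0.17464512] [ 9.688e-01 -2.479e-01 -9.000e-04  4.000e-04] [ 0.21  0.15 -0.57  1.85  0.09  1.17 -2.45] 68.45274567604065 [-0.3 -0.1 -0.9]
ring n 2738 plane(tool) [ 0.0205 -0.0003  0.0036] ellipse [282.5  76.1] [133.4 144.7]
ring centre [0.08443858 0.00076221] (0.08550922572612762, 0.0007468819967471063) 0.03309963643550873
lens tool [0.0855 0.0007 0.0114] world [0.5601 0.0686 0.1631]
tilt 0.022205561764243313 [ 0.02013456 -0.00935977  0.99975347]
delta tool to goal [0.2009 0.3501 0.0722]
```

View pics/w4.png

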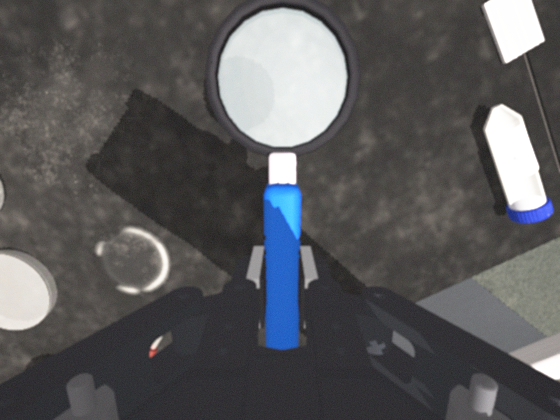

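The loupe is held firmly in line with the jaws: ring centre at pixel (282,76), tilt 0.02 rad. I'll carry it over at this height.

Scaled: 0.35 m is 0.4375, 0.34 m is 0.425.

Request:
move_arm(
  plan=[
    {"delta_pos": [0.0125,0.0213,0],"turn": [0,0,0],"fingers": 1},
    {"delta_pos": [0.0375,0.065,0],"turn": [0,0,0],"fingers": 1},
    {"delta_pos": [0.0625,0.1088,0],"turn": [0,0,0],"fingers": 1},
    {"delta_pos": [0.0913,0.1588,0],"turn": [0,0,0],"fingers": 1},
    {"delta_pos": [0.12,0.2088,0],"turn": [0,0,0],"fingers": 1},
    {"delta_pos": [0.1488,0.2588,0],"turn": [0,0,0],"fingers": 1},
    {"delta_pos": [0.1775,0.3088,0],"turn": [0,0,0],"fingers": 1},
    {"delta_pos": [0.2063,0.3588,0],"turn": [0,0,0],"fingers": 1},
    {"delta_pos": [0.2288,0.4,0],"turn": [0,0,0],"fingers": 1},
    {"delta_pos": [0.2438,0.425,0],"turn": [0,0,0],"fingers": 1},
    {"delta_pos": [0.2513,0.4375,0],"turn": [0,0,0],"fingers": 1},
    {"delta_pos": [0.2513,0.4375,0],"turn": [0,0,0],"fingers": 1},
  ],
)

```text
clock: 10.3
position: [0.4944, -0.2926, 0.1756]
ee_rot: [0.969, -0.248, -0.0, -0.0]
ft_force: [-0.7, 0.6, -1.7]
grip_width: 0.165
grasp_force: 68.5
```

Scaled: 0.072 m is 0.09, 0.071 m is 0.0888.

Request:
move_arm(
  plan=[
    {"delta_pos": [0,0,0.0125],"turn": [0,0,0],"fingers": 1},
    {"delta_pos": [0,0,0.0313],"turn": [0,0,0],"fingers": 1},
    {"delta_pos": [0,0,0.05],"turn": [0,0,0],"fingers": 1},
    {"delta_pos": [0,0,0.0688],"turn": [0,0,0],"fingers": 1},
    {"delta_pos": [0,0,0.0813],"turn": [0,0,0],"fingers": 1},
    {"delta_pos": [0,0,0.0888],"turn": [0,0,0],"fingers": 1},
    {"delta_pos": [0,0,0.09],"turn": [0,0,0],"fingers": 1},
    {"delta_pos": [0,0,0.09],"turn": [0,0,0],"fingers": 1},
    {"delta_pos": [0,0,0.09],"turn": [0,0,0],"fingers": 1},
  ],
)

```text
clock: 11.42
position: [0.4945, -0.2932, 0.1043]
ee_rot: [0.969, -0.248, 0.0, 0.0]
ft_force: [-0.5, 0.4, -0.2]
grip_width: 0.168
grasp_force: 68.5
```

```bash
python3 lens.py w5; python3 - <<'E'
from h import *
s=camera("scene"); t=camera("top")
a=cv2.resize(s["color"][125:205,285:385],(500,400),interpolation=cv2.INTER_CUBIC); im=np.zeros((600,800,3),np.uint8)
b=cv2.resize(cv2.imread("pics/w5.png")[0:200,140:420,::-1],(560,400)); d=cv2.resize(t["color"][150:230,330:410],(200,200),interpolation=cv2.INTER_CUBIC)
im[:400,:500]=a; im[400:,:200]=d; im[400:,220:500]=cv2.resize(b,(280,200)); cv2.imwrite("pics/chk.png",im[:,:500,::-1])
E
```

```text
[ 0.49452096 -0.29320811  0.1043044 ] [ 9.688e-01 -2.480e-01  4.000e-04  1.000e-04] [ 0.66  0.35 -0.24  1.75  0.1   1.06 -1.69] 68.46371412277222 [-0.5  0.4 -0.2]
ring n 4919 plane(tool) [ 0.0173 -0.0021  0.0037] ellipse [281.8  75.1] [153.5 158.7]
ring centre [0.08485921 0.00071156] (0.08575785905122757, 0.0006043529720045626) 0.03296561539173126
lens tool [0.0858 0.0006 0.0112] world [ 0.5694 -0.335   0.0932]
tilt 0.016500118820911285 [ 0.01538165 -0.00596941  0.99986388]
delta tool to goal [-0.0012  0.0007  0.0022]
```

View pics/chk.png

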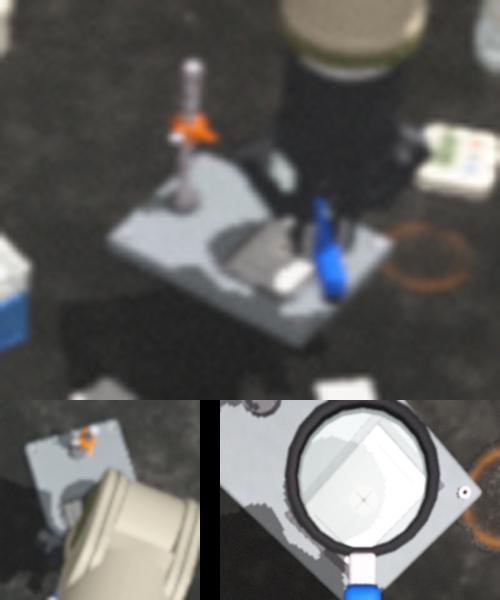

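The lens is over the cross and clear of the post, with the cross visible through it. I'll lower it about 2.5 mm and settle.

Scaled: 0.0025 m is 0.0031, -0.001 m is -0.0013.

Request:
move_arm(
  plan=[
    {"delta_pos": [-0.0013,0.0013,0.0031],"turn": [0,0,0],"fingers": 1},
    {"delta_pos": [-0.0013,0.0013,0.0031],"turn": [0,0,0],"fingers": 1},
    {"delta_pos": [-0.0013,0.0013,0.0031],"turn": [0,0,0],"fingers": 1},
    {"delta_pos": [-0.0013,0.0013,0.0031],"turn": [0,0,0],"fingers": 1},
    {"delta_pos": [-0.0013,0.0013,0.0031],"turn": [0,0,0],"fingers": 1},
    {"delta_pos": [-0.0013,0.0013,0.0031],"turn": [0,0,0],"fingers": 1},
  ],
)

```text
clock: 12.32
position: [0.4929, -0.2935, 0.1013]
ee_rot: [0.969, -0.248, 0.0, 0.0]
ft_force: [-0.8, -0.0, -1.9]
grip_width: 0.174
grasp_force: 68.5
```

```bash
python3 lens.py w6 && python3 -c "
from h import *
print(hand_in())"
```

```text
[ 0.49291197 -0.29346159  0.10133975] [ 9.688e-01 -2.480e-01  1.000e-04  0.000e+00] [ 0.66  0.35 -0.24  1.75  0.1   1.05 -1.69] 68.46322417259216 [-0.8 -0.  -1.9]
ring n 4940 plane(tool) [ 0.0164 -0.0025  0.0038] ellipse [281.7  75.1] [153.4 158.7]
ring centre [0.08477386 0.00062359] (0.08540122956037521, 0.0005809209542348981) 0.03267470747232437
lens tool [0.0854 0.0006 0.0112] world [ 0.5675 -0.335   0.0901]
tilt 0.0164332191081375 [ 0.01545937 -0.00557085  0.99986498]
delta tool to goal [ 0.0004 -0.0002 -0.0009]
the job is handed in; nothing more can be done
None
```

The job is handed in (no verdict was returned): the coupon is pressed flat, and the loupe is held about 1 mm or less from both the cross and the collar's mid height by my own measurements, tilted about 0.02 rad.

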